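# Gather the clamp nuts at one end of their box and open it

## Task

Pick up the small lidded box of nuts with its loose lid held on and tip it until all four nuts have slid down to the red end. Then set it down level in the middle of the green mat with the nuts still gathered there, lift the lid off by its knob and lay it flat, knob up, on the bench clear of the box. Put the box and the lid down rather than dropping them, never tip the box with its lid off or ajar, and leave the other things on the bench where they are.

Things in the scene. Friction and masses are not known exactly. Their poses are not given: they have to be found in the camera images.
- box_seam (a point): The nut box: loose wooden base 128 (its x) x 60 (its y) x 24 mm, 3 mm walls and floor, white inside (122 x 54 mm), about 160 g. Point: middle of the box, in the plane of its top edge 24 mm above its underside, where the lid rests. With the lid on, base and lid form a block 34 mm high with flush sides: a grip across the 60 mm width at this height holds both.
- red_end (a point): Middle of the top edge of the box's red end wall (red paint runs 36 mm along the sides and the lid's rim), 64 mm from box_seam along the box's -x; at the start it looks roughly towards the robot (within about 40 degrees). Box, lid and nuts are smooth: a nut starts to slide when the box is tilted about 13 to 20 degrees, and stays put once it is level again.
- lid_knob (a point): The loose lid: clear pane in a wooden rim 128 x 60 x 10 mm, flush with the base, about 70 g; a lip reaches 3 mm down inside the walls with 1.5 mm play. In its middle a dark knob, 17 mm thick, 20 mm high. Point: centre of the knob, 10 mm above the lid's top, 20 mm above box_seam when on, 23 mm above the bench when the lid lies there. Axes as the box's when on.
- nut1_mid (a point): Centre of a steel M10 hexagon nut, 17 mm across flats, 8 mm thick, about 12 g, lying loose in the box; seen through the lid.
- nut2_mid (a point): Centre of a steel M10 hexagon nut, 17 mm across flats, 8 mm thick, about 12 g, lying loose in the box; seen through the lid.
- nut3_mid (a point): Centre of a steel M10 hexagon nut, 17 mm across flats, 8 mm thick, about 12 g, lying loose in the box; seen through the lid.
- nut4_mid (a point): Centre of a steel M10 hexagon nut, 17 mm across flats, 8 mm thick, about 12 g, lying loose in the box; seen through the lid.
- mat: The green rubber mat, 170 (its x) x 130 x 3 mm, fixed flat on the bench. Origin: centre of its underside, at bench height. It lies to the robot's left or right, the box at the start on the other side.
- wrench_mid (a point): Middle of a steel open-ended wrench, 170 mm long, 8 mm thick, lying on the bench between box and mat, pointing about away from the robot.
- reel_mid (a point): Centre of a red reel of twine, 48 mm in diameter, 56 mm high, standing.
- block_mid (a point): Centre of a cork sanding block, 65 x 110 x 32 mm.
- tin_mid (a point): Centre of a yellow tin of wax, 68 mm in diameter, 45 mm high.
- bottle_mid (a point): Centre of a white glue bottle, 62 mm in diameter, 180 mm high, standing.
- mallet_mid (a point): A bat mallet lying on the bench, 300 mm long (its x), head 58 mm thick. Point at its middle, at half its height.
- shave_mid (a point): A spokeshave lying on the bench, 270 mm long (its x), 35 mm high. Point at its middle, 12 mm up.
Mind the look-alikes: they are no part of the job. What is shaped like the part that bears box_seam but turquoise or yellow is not meant.

How it is judged:
On the way, in this order (a step that is already met when the one before it is completed fails the run):
1. the box is tipped with its lid on and all four nuts have slid to the red end (angle between box_seam's own z axis and vertical above 0.2 rad and x of lid_knob in the frame of box_seam between -0.005 and 0.005 m and y of lid_knob in the frame of box_seam between -0.005 and 0.005 m and z of lid_knob in the frame of box_seam below 0.0245 m and x of nut1_mid in the frame of box_seam between -0.065 and -0.021 m and y of nut1_mid in the frame of box_seam between -0.03 and 0.03 m and z of nut1_mid in the frame of box_seam between -0.024 and 0.004 m and x of nut2_mid in the frame of box_seam between -0.065 and -0.021 m and y of nut2_mid in the frame of box_seam between -0.03 and 0.03 m and z of nut2_mid in the frame of box_seam between -0.024 and 0.004 m and x of nut3_mid in the frame of box_seam between -0.065 and -0.021 m and y of nut3_mid in the frame of box_seam between -0.03 and 0.03 m and z of nut3_mid in the frame of box_seam between -0.024 and 0.004 m and x of nut4_mid in the frame of box_seam between -0.065 and -0.021 m and y of nut4_mid in the frame of box_seam between -0.03 and 0.03 m and z of nut4_mid in the frame of box_seam between -0.024 and 0.004 m), for 0.1 s.
2. the box stands level in the middle of the mat, lid still on, nuts still at the red end (horizontal distance between box_seam and mat below 0.035 m and angle between box_seam's own z axis and vertical below 0.06 rad and height (world z) of box_seam between 0.023 and 0.031 m and x of lid_knob in the frame of box_seam between -0.005 and 0.005 m and y of lid_knob in the frame of box_seam between -0.005 and 0.005 m and z of lid_knob in the frame of box_seam below 0.0245 m and x of nut1_mid in the frame of box_seam between -0.065 and -0.021 m and y of nut1_mid in the frame of box_seam between -0.03 and 0.03 m and z of nut1_mid in the frame of box_seam between -0.024 and 0.004 m and x of nut2_mid in the frame of box_seam between -0.065 and -0.021 m and y of nut2_mid in the frame of box_seam between -0.03 and 0.03 m and z of nut2_mid in the frame of box_seam between -0.024 and 0.004 m and x of nut3_mid in the frame of box_seam between -0.065 and -0.021 m and y of nut3_mid in the frame of box_seam between -0.03 and 0.03 m and z of nut3_mid in the frame of box_seam between -0.024 and 0.004 m and x of nut4_mid in the frame of box_seam between -0.065 and -0.021 m and y of nut4_mid in the frame of box_seam between -0.03 and 0.03 m and z of nut4_mid in the frame of box_seam between -0.024 and 0.004 m), for 0.2 s.
At the end, for the whole second after the job is handed in: Box level (0.06 rad) on the mat, within 35 mm of its middle, all four nuts in it within 40 mm of the red end's inner face; lid flat (0.1 rad), knob up, on bench or mat, not touching the box, knob over 65 mm from the box's centre; all released and at rest (horizontal distance between box_seam and mat below 0.035 m and angle between box_seam's own z axis and vertical below 0.06 rad and height (world z) of box_seam between 0.023 and 0.031 m and x of nut1_mid in the frame of box_seam between -0.065 and -0.021 m and y of nut1_mid in the frame of box_seam between -0.03 and 0.03 m and z of nut1_mid in the frame of box_seam between -0.024 and 0.004 m and x of nut2_mid in the frame of box_seam between -0.065 and -0.021 m and y of nut2_mid in the frame of box_seam between -0.03 and 0.03 m and z of nut2_mid in the frame of box_seam between -0.024 and 0.004 m and x of nut3_mid in the frame of box_seam between -0.065 and -0.021 m and y of nut3_mid in the frame of box_seam between -0.03 and 0.03 m and z of nut3_mid in the frame of box_seam between -0.024 and 0.004 m and x of nut4_mid in the frame of box_seam between -0.065 and -0.021 m and y of nut4_mid in the frame of box_seam between -0.03 and 0.03 m and z of nut4_mid in the frame of box_seam between -0.024 and 0.004 m and height (world z) of lid_knob below 0.032 m and angle between lid_knob's own z axis and vertical below 0.1 rad and horizontal distance between lid_knob and box_seam above 0.065 m and contact force between lid and nutbox below 0.02 N and linear speed of each of lid, nutbox, nut1, nut2, nut3, nut4 below 0.02 m/s).
It fails at once if the box is tipped (over 0.15 rad) with its lid off or ajar (5 mm or more out of place) (angle between box_seam's own z axis and vertical above 0.15 rad and not (x of lid_knob in the frame of box_seam between -0.005 and 0.005 m and y of lid_knob in the frame of box_seam between -0.005 and 0.005 m and z of lid_knob in the frame of box_seam below 0.0245 m)).
It fails at once if the box is dropped (falls freely at over 0.6 m/s) (linear speed of nutbox above 0.6 m/s and contact force between nutbox and anything else below 0.02 N).
It fails at once if the lid is dropped (falls freely at over 0.6 m/s) (linear speed of lid above 0.6 m/s and contact force between lid and anything else below 0.02 N).
It fails at once if another thing on the bench is moved by more than 20 mm (distance of any of wrench_mid, reel_mid, block_mid, tin_mid, bottle_mid, mallet_mid, shave_mid from where it was at the start of the episode above 0.02 m).
It also fails if it takes over 64 s, if anything falls off the work surface, if the arm or the gripper's body presses on something with over 40 N, if the wrist force passes 120 N, or if a joint passes its speed limit or range.

## Robot

A 7-joint arm with a two-finger parallel gripper is mounted at the origin on the work surface. World frame = base frame: x ahead of the robot, y to its left, z up, the work surface at z = 0. Lengths are in m, angles in rad, forces in N, time in s.
With the tool pointing down it reaches from about 0.425 to 0.875 m from the base axis. Payload 4.7 kg.
Tool frame: the origin (TCP) lies midway between the tips of the shut fingers; the grasp point (between the pads) lies 19 mm behind it; z points along the fingers, y is the line along which they close (so a half turn about z gives the same grasp; the last joint's range is limited). The gripper opens to 87 mm and grips with 3 to 60 N. Pads are 19 mm wide; open, the fingers measure 117 mm over their backs; the gripper's body (75 mm by 190 mm) begins 51 mm behind the grasp point.
Start: joints at [1.136, 0.321, -0.07, 1.45, 0.023, 1.371, -0.057], TCP at [0.282, -0.586, 0.223] pointing down, gripper open.
Joint ranges: [-2.86, 2.86], [-0.3, 2.09], [-1.38, 1.24], [0.06, 2.45], [-1.56, 4.7], [0.09, 2.05], [-2.69, 2.69]. Speed limits (rad/s): [2.57, 2.57, 3.14, 3.14, 3.14, 3.14, 3.14].

## Interface

Orientations are given as a rotation vector (axis times angle).
In Python, from bench import ctrl, get_image, calibration gives the robot as it stands.
- The arm moves only by the tool apply_moves, never from a script. Its arguments are lists of equal length, an entry for each row: "dp": the shift along the tool's x, y, z in m, a list of three; "twist": the turn, a rotation vector about the tool's x, y, z in rad, a list of three; "fingers": the closure, from 0 (fully open) to 1 (shut). In form: {"dp": [[dx, dy, dz], ...], "twist": [[ax, ay, az], ...], "fingers": [fingers, ...]}. A call has 1 to 10 rows; each row shifts and turns the commanded pose from where the row before left it, along the tool's axes as they then stand; what a row does not reach is not made up. A row lasts 1/10 s, in which the tool goes at most 50 mm and 8.59 degrees, less where a joint would pass 70% of its speed; a pose out of reach is approached as far as the arm can. A call is refused whole if a number of a shift passes 0.05 or a number of a turn 0.15, either way. A call with a gripper value outside its range is refused whole. The fingers move at their own pace and stop on an object; "newtons" is the grip in N (left out, the last holds). Time passes only in rows, so rows that do not move let the fingers close. It gives the time, the measured TCP pose, the force, the opening and the grip force at its end, in the units of the state.
- ctrl.get_state(): the state, without advancing time (a new reading comes with each control period).
- get_image(name): name is "side" or "top"; returns the picture (420x560x3 uint8, red, green, blue); there is no depth.
- calibration(name): a dict with "fx", "fy", "cx", "cy" (pixels), "k1" (the pictures are not rectified: a ray, as slopes to the right and down, at radius r is drawn at 1 + k1 r^2 times it, then the intrinsics apply), "eye" and "attitude" of the camera in the world. Camera axes: x right, y up, looking along -z (the intrinsics and any distortion apply to the point x, -y, -z); pixel columns grow to the right and rows downward; lengths in m; the calibration is good to about 2 mm. A picture is of the moment at which its call begins. calibration takes no time and is no camera call.
- ctrl.close_job(): hands the job in; it is judged then, once.
The state is a dict: "time": time; "joint_positions": joint angles; "qd": joint speeds; "joint_torque": joint torques, N m; "position": TCP position; "tool_rot": TCP orientation; "ft_force": force on the tool from outside, world axes, zero at the start; "torque": the same for the moment, N m; "grip_width": opening from 0.0 (shut) to 1.0 (fully open); "grip_force": force on a finger pad.
Only numpy, scipy, OpenCV 4.12 (cv2) and the standard library are available. Lean on these libraries where they do the work, as an engineer would, in place of code of your own. Each camera call takes 0.05 s, during which the arm holds its last target. There are 200 camera calls.

## Working session

There is one attempt and no reset: what is moved stays moved. The work goes in short steps, Python scripts to look and compute and a tool call to move; the robot and the scene stay as the last step left them, time stands still between calls to the robot, and variables do not carry over. Pictures are saved under pics/ and viewed, at most 10 in all, crops included, and the job is handed in when it is done.

Besides the shell and the picture viewer there is one more tool, called as name(argument=value, ...), one argument or row to a line, values as JSON. apply_moves: Moves the arm, as the interface text tells. Its arguments: {"type":"object","properties":{"dp":{"type":"array"},"twist":{"type":"array"},"fingers":{"type":"array"},"newtons":{"type":"number"}},"required":["dp","twist","fingers"]}

```bash
mkdir -p pics; cat > h.py <<'E'
import numpy as np, cv2
from scipy.spatial.transform import Rotation as R
from bench import ctrl, get_image, calibration
def att(c):
    a=np.array(c["attitude"],float)
    return a if a.shape==(3,3) else (R.from_rotvec(a).as_matrix() if a.size==3 else R.from_quat(a).as_matrix())
def ray(name,u,v):
    c=calibration(name); K=np.array([[c["fx"],0,c["cx"]],[0,c["fy"],c["cy"]],[0,0,1.]])
    d=np.array([(u-c["cx"])/c["fx"],(v-c["cy"])/c["fy"]]); s=d.copy()
    for _ in range(20): s=d/(1+c["k1"]*(s@s))
    return np.array(c["eye"],float), att(c)@np.array([s[0],-s[1],-1])
def px2w(name,u,v,z):
    e,d=ray(name,u,v); return e+d*(z-e[2])/d[2]
def w2px(name,p):
    c=calibration(name); q=att(c).T@(np.array(p,float)-np.array(c["eye"],float)); s=np.array([q[0],-q[1]])/-q[2]
    s=s*(1+c["k1"]*(s@s)); return np.array([c["fx"]*s[0]+c["cx"],c["fy"]*s[1]+c["cy"]])
def snap(name,fn,crop=None,k=1):
    im=get_image(name)[:,:,::-1]
    if crop: x0,y0,x1,y1=crop; im=im[y0:y1,x0:x1]
    cv2.imwrite("pics/"+fn,cv2.resize(im,None,fx=k,fy=k,interpolation=cv2.INTER_CUBIC))
E
python3 - <<'E'
from h import *
for n in("top","side"): print(calibration(n))
print(ctrl.get_state())
snap("top","t0.png",k=1.4); snap("side","s0.png",k=1.4)
E
```

```text
{'fx': 442.8487426421925, 'fy': 442.8487426421925, 'cx': 280.0869621501518, 'cy': 211.18632751792515, 'k1': -0.11969953038077669, 'eye': array([ 0.41409799, -0.02692754,  1.40973173]), 'attitude': array([ 0.0431884 , -0.03529631, -1.5477682 ])}
{'fx': 430.1313380961774, 'fy': 430.1313380961774, 'cx': 277.3165682765545, 'cy': 205.71513650513964, 'k1': -0.024155749951621862, 'eye': array([ 0.41653947, -0.66623389,  0.89788299]), 'attitude': array([ 0.70164146, -0.03608268, -0.10162717])}
{'time': 0.0, 'joint_positions': array([ 1.13608883,  0.32179165, -0.07008625,  1.45169559,  0.02259571,
        1.37080281, -0.05687739]), 'qd': array([ 0.00083067, -0.00098231, -0.00094434, -0.00031439,  0.00021815,
       -0.00025417,  0.00011202]), 'joint_torque': array([ 1.23950493e-03, -4.91287851e+01, -4.03015343e-01, -3.12522840e+01,
       -6.39176066e-02,  4.36769729e-02,  1.66521213e-04]), 'position': array([ 0.28174057, -0.58513832,  0.22147155]), 'tool_rot': array([-3.06101153e+00, -6.98756982e-01,  8.13011729e-04]), 'ft_force': array([-1.13006418,  0.00225449,  0.31501844]), 'torque': array([0.01763576, 0.00650311, 0.00139278]), 'grip_force': 0.0, 'grip_width': 0.9979079575191881}
```

View pics/t0.png

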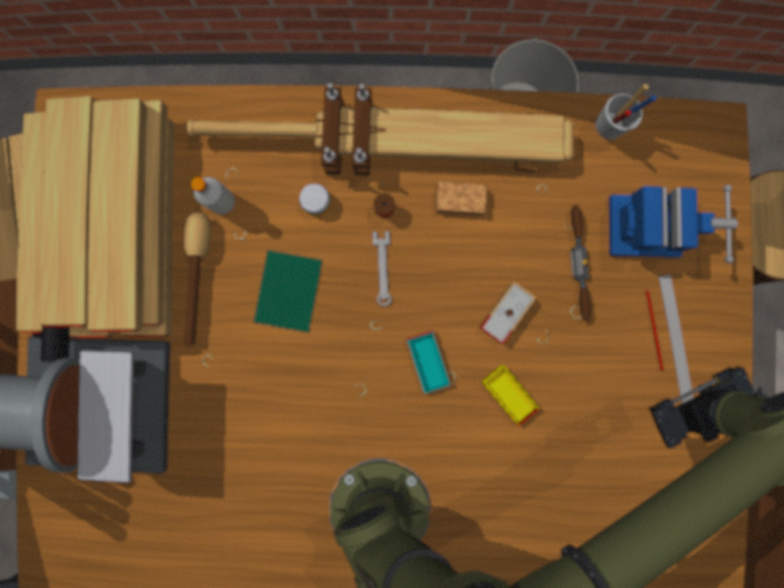

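View pics/s0.png

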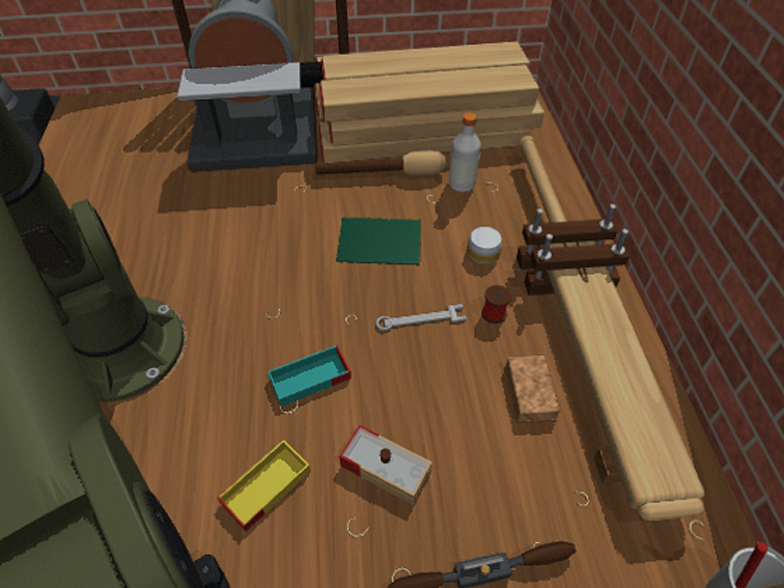

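Top view at 1.4x scale. Possible boxes: white lidded with knob at (509,312), turquoise at (430,363), yellow at (511,395). I choose the white one, which has the lid, the knob and a red end. Its red end is at (493,337). The mat is at (289,291) and the wrench at (383,268). Next I check the choice in a close crop.

```bash
python3 - <<'E'
from h import *
snap("top","t1.png",(330,190,400,255),8)
snap("side","s1.png",(230,290,320,370),8)
E
```

```text
(no output)
```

View pics/t1.png

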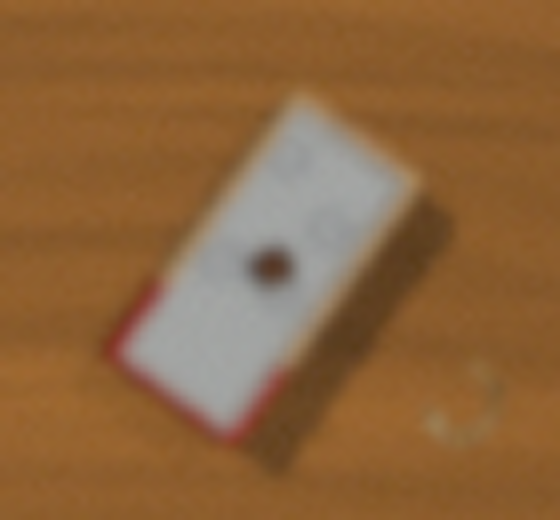

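View pics/s1.png

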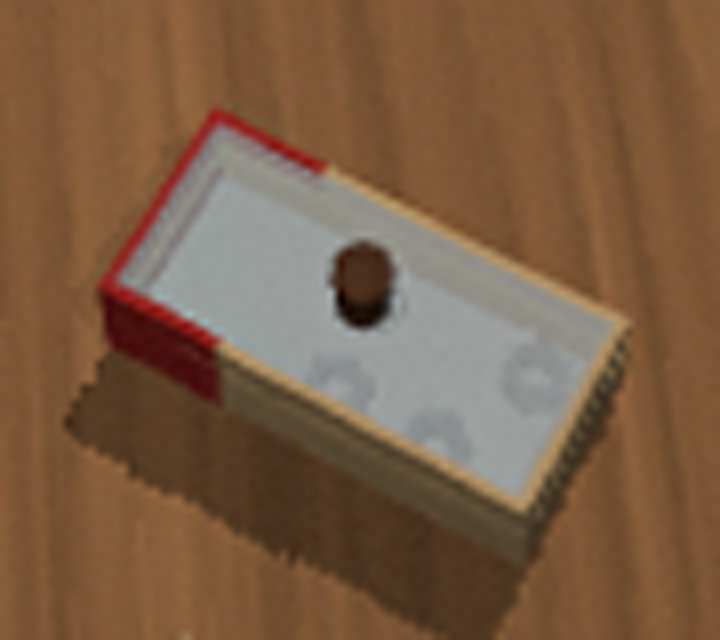

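The crops show the white box with its dark knob and a red end toward the lower left, facing the robot. The nuts are mid to far. Lid corners in the top crop are (303,95), (418,180), (232,440) and (112,348).

```bash
python3 - <<'E'
from h import *
T=[px2w("top",330+a/8,190+b/8,.034) for a,b in[(112,348),(232,440),(418,180),(303,95)]]
S=[px2w("side",230+a/8,290+b/8,.034) for a,b in[(215,112),(103,290),(522,510),(627,322)]]
for C in(T,S):
    C=np.array(C); x=(C[2]+C[3]-C[0]-C[1])/2; print("box",C.mean(0),np.degrees(np.arctan2(x[1],x[0])),np.linalg.norm(x))
T=[px2w("top",a/1.4,b/1.4,.003) for a,b in[(266,251),(321,260),(308,331),(255,322)]]
S=[px2w("side",a/1.4,b/1.4,.003) for a,b in[(342,218),(421,221),(420,264),(337,261)]]
for C in(T,S): print("mat",np.mean(C,0)); print(np.array(C).round(3))
for n,u,v,z in[("wr1",382,235,.008),("wr2",384,300,.008),("mal-end",191,343,.02),("malhead",197,237,.03),("shave",582,318,.02),("shaveT",577,207,.02),("tin",314,198,.045),("reel",385,205,.056),("bott",201,184,.18),("turq",430,363,.024),("yel",511,395,.024),("block",462,197,.032)]: print(n,px2w("top",u/1.4,v/1.4,z).round(3))
s=ctrl.get_state(); print(R.from_rotvec(s["tool_rot"]).as_matrix().round(3))
E
```

```text
box [ 0.45145389 -0.2795098   0.034     ] -35.54651512394934 0.12482478380632069
box [ 0.45280001 -0.27738236  0.034     ] -34.759382120116896 0.12590353043499564
mat [0.49007256 0.2202044  0.003     ]
[[0.581 0.273 0.003]
 [0.562 0.145 0.003]
 [0.4   0.17  0.003]
 [0.417 0.293 0.003]]
mat [0.49198397 0.21838443 0.003     ]
[[0.417 0.294 0.003]
 [0.585 0.267 0.003]
 [0.566 0.143 0.003]
 [0.4   0.169 0.003]]
wr1 [0.622 0.007 0.008]
wr2 [ 0.474 -0.001  0.008]
mal-end [0.366 0.435 0.02 ]
malhead [0.607 0.427 0.03 ]
shave [ 0.443 -0.45   0.02 ]
shaveT [ 0.696 -0.438  0.02 ]
tin [0.697 0.16  0.045]
reel [0.682 0.001 0.056]
bott [0.695 0.375 0.18 ]
turq [ 0.335 -0.107  0.024]
yel [ 0.267 -0.29   0.024]
block [ 0.709 -0.171  0.032]
[[ 0.901  0.434 -0.001]
 [ 0.434 -0.901  0.001]
 [-0.    -0.001 -1.   ]]
```

apply_moves(
  dp=[
    [0.0287,-0.0203,0.01],
    [0.0287,-0.0203,0.01],
    [0.0287,-0.0203,0.01],
    [0.0287,-0.0203,0.01],
    [0.0287,-0.0203,0.01],
    [0.0287,-0.0203,0.01],
    [0.0287,-0.0203,0.01],
    [0.0287,-0.0203,0.01],
    [0.0287,-0.0203,0.01],
    [0.0287,-0.0203,0.01],
  ],
  twist=[
    [0,0,0],
    [0,0,0],
    [0,0,0],
    [0,0,0],
    [0,0,0],
    [0,0,0],
    [0,0,0],
    [0,0,0],
    [0,0,0],
    [0,0,0],
  ],
  fingers=[0,0,0,0,0,0,0,0,0,0],
  newtons=40,
)

```text
time: 1.2
position: [0.4529, -0.2769, 0.1222]
tool_rot: [3.063, 0.699, 0.0]
ft_force: [0.3, 0.3, -0.3]
grip_width: 1.001
grip_force: 0.0
```

apply_moves(
  dp=[
    [0,0,0],
    [0,0,0],
    [0,0,0],
    [0,0,0],
    [0,0,0],
    [0,0,0],
    [0,0,0],
    [0,0,0],
    [0,0,0],
    [0,0,0],
  ],
  twist=[
    [0,0,0.133],
    [0,0,0.133],
    [0,0,0.133],
    [0,0,0.133],
    [0,0,0.133],
    [0,0,0.133],
    [0,0,0.133],
    [0,0,0.133],
    [0,0,0],
    [0,0,0],
  ],
  fingers=[0,0,0,0,0,0,0,0,0,0],
)

```text
time: 2.2
position: [0.4524, -0.2781, 0.1225]
tool_rot: [2.996, -0.946, -0.0]
ft_force: [-0.0, 0.3, 0.8]
grip_width: 0.999
grip_force: 0.0
```

```bash
cat > st.py <<'E'
from h import *
s=ctrl.get_state(); M=R.from_rotvec(s["tool_rot"]).as_matrix()
print("t",s["time"],"p",s["position"].round(4),"w",s["grip_width"],"gf",s["grip_force"],"f",s["ft_force"].round(1)); print(M.round(3)); print(s["joint_positions"].round(2), "xhead",np.degrees(np.arctan2(M[1,0],M[0,0])))
E
python3 - <<'E'
import st
from h import *
snap("side","s2.png",(200,250,340,380),5)
E
```

```text
t 2.2 p [ 0.4524 -0.2781  0.1225] w 0.9990768066147764 gf 0.0 f [-0.   0.3  0.8]
[[ 0.819 -0.574 -0.   ]
 [-0.574 -0.819  0.   ]
 [-0.     0.    -1.   ]]
[ 0.7   0.15 -0.22  1.86  0.04  1.13 -1.71] xhead -35.06206620879793
```

View pics/s2.png

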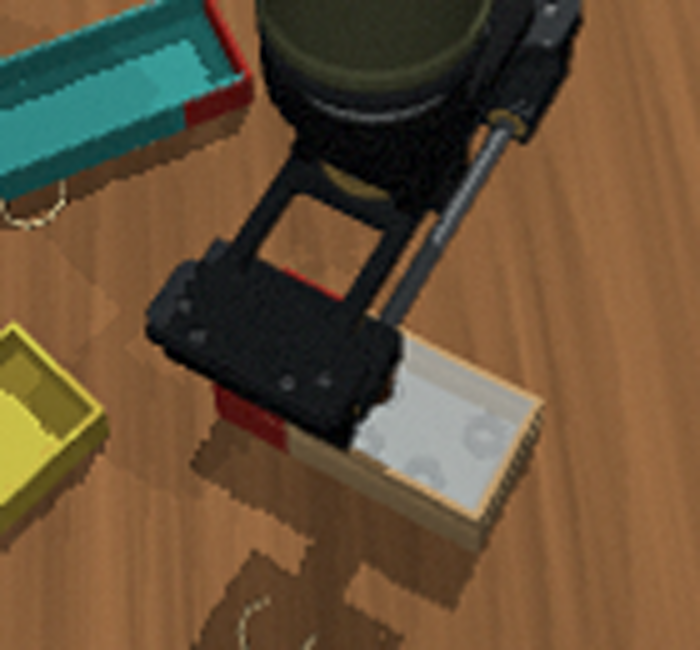

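The gripper is aligned over the box, so I descend and close.

apply_moves(
  dp=[
    [0,0,0.0145],
    [0,0,0.0145],
    [0,0,0.0145],
    [0,0,0.0145],
    [0,0,0.0145],
    [0,0,0.0145],
    [0,0,0.0145],
    [0,0,0.0145],
    [0,0,0],
    [0,0,0],
  ],
  twist=[
    [0,0,0],
    [0,0,0],
    [0,0,0],
    [0,0,0],
    [0,0,0],
    [0,0,0],
    [0,0,0],
    [0,0,0],
    [0,0,0],
    [0,0,0],
  ],
  fingers=[0,0,0,0,0,0,0,0,0,0],
)

```text
time: 3.25
position: [0.4524, -0.2782, 0.0062]
tool_rot: [-2.994, 0.951, 0.001]
ft_force: [1.1, -0.4, 0.8]
grip_width: 1.0
grip_force: 0.0
```

apply_moves(
  dp=[
    [0,0,0],
    [0,0,0],
    [0,0,0],
    [0,0,0],
    [0,0,0],
    [0,0,0],
    [0,0,0],
    [0,0,0],
    [0,0,0],
    [0,0,0],
  ],
  twist=[
    [0,0,0],
    [0,0,0],
    [0,0,0],
    [0,0,0],
    [0,0,0],
    [0,0,0],
    [0,0,0],
    [0,0,0],
    [0,0,0],
    [0,0,0],
  ],
  fingers=[0.1,0.2,0.3,0.4,0.5,0.6,0.7,0.8,1,1],
  newtons=40,
)

```text
time: 4.25
position: [0.4528, -0.2784, 0.0069]
tool_rot: [2.994, -0.951, 0.001]
ft_force: [-0.4, 0.8, 5.9]
grip_width: 0.683
grip_force: 40.0
```

```bash
python3 st.py
```

```text
t 4.25 p [ 0.4528 -0.2784  0.0069] w 0.6834469592650844 gf 39.995172433555126 f [-0.4  0.8  5.9]
[[ 0.817 -0.577  0.   ]
 [-0.577 -0.817 -0.   ]
 [ 0.001  0.    -1.   ]]
[ 0.69  0.3  -0.21  1.96  0.08  0.89 -1.75] xhead -35.251729124627744
```

apply_moves(
  dp=[
    [0,0,-0.005],
    [0,0,-0.01],
    [0,0,-0.02],
    [0,0,-0.02],
    [0,0,-0.02],
    [0,0,-0.02],
    [0,0,-0.02],
    [0,0,-0.02],
    [0,0,-0.01],
    [0,0,0],
  ],
  twist=[
    [0,0,0],
    [0,0,0],
    [0,0,0],
    [0,0,0],
    [0,0,0],
    [0,0,0],
    [0,0,0],
    [0,0,0],
    [0,0,0],
    [0,0,0],
  ],
  fingers=[1,1,1,1,1,1,1,1,1,1],
)

```text
time: 5.25
position: [0.4532, -0.2787, 0.153]
tool_rot: [2.993, -0.951, 0.004]
ft_force: [-0.1, -0.4, -2.5]
grip_width: 0.686
grip_force: 40.0
```

apply_moves(
  dp=[
    [0,0,0],
    [0,0,0],
    [0,0,0],
    [0,0,0],
    [0,0,0],
    [0,0,0],
    [0,0,0],
    [0,0,0],
    [0,0,0],
    [0,0,0],
  ],
  twist=[
    [0,0.06,0],
    [0,0.06,0],
    [0,0.06,0],
    [0,0.06,0],
    [0,0.06,0],
    [0,0.06,0],
    [0,0.06,0],
    [0,0.06,0],
    [0,0.06,0],
    [0,0,0],
  ],
  fingers=[1,1,1,1,1,1,1,1,1,1],
)

```text
time: 6.25
position: [0.4492, -0.2766, 0.1479]
tool_rot: [2.749, -0.873, 0.751]
ft_force: [-0.5, 1.1, -2.9]
grip_width: 0.683
grip_force: 40.0
```

apply_moves(
  dp=[
    [0,0,0],
    [0,0,0],
    [0,0,0],
    [0,0,0],
    [0,0,0],
    [0,0,0],
  ],
  twist=[
    [0,0,0],
    [0,0,0],
    [0,0,0],
    [0,0,0],
    [0,0,0],
    [0,0,0],
  ],
  fingers=[1,1,1,1,1,1],
)

```text
time: 6.85
position: [0.4526, -0.2783, 0.1516]
tool_rot: [2.746, -0.872, 0.76]
ft_force: [-0.2, -0.6, -2.3]
grip_width: 0.685
grip_force: 40.0
```

```bash
python3 - <<'E'
import st
from h import *
snap("side","s3.png",(200,210,340,350),4)
E
```

```text
t 6.85 p [ 0.4526 -0.2783  0.1516] w 0.6846014886710202 gf 39.99300389550626 f [-0.2 -0.6 -2.3]
[[ 0.701 -0.577  0.42 ]
 [-0.495 -0.817 -0.297]
 [ 0.514  0.    -0.858]]
[ 0.71 -0.24 -0.24  2.29  0.04  0.56 -1.75] xhead -35.24905073445281
```

View pics/s3.png

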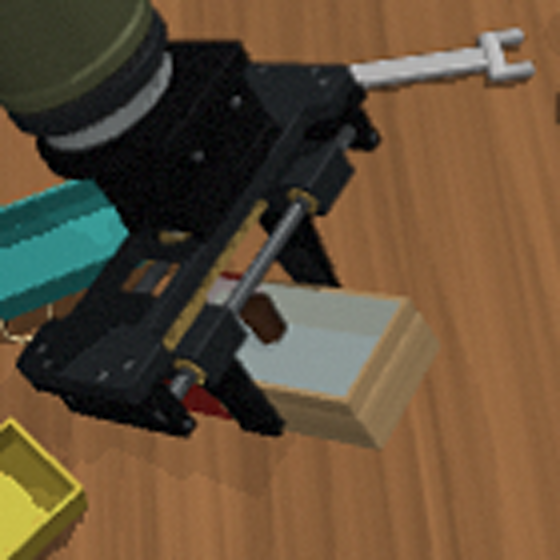

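In the tilted view the far half of the floor, around crop pixel (330,350), is empty. The nuts have slid under the gripper to the red end and the lid is still flush. I hold a moment longer, level the box and yaw it.

apply_moves(
  dp=[
    [0,0,0],
    [0,0,0],
    [0,0,0],
    [0,0,0],
  ],
  twist=[
    [0,0,0],
    [0,0,0],
    [0,0,0],
    [0,0,0],
  ],
  fingers=[1,1,1,1],
)

```text
time: 7.3
position: [0.4525, -0.2783, 0.1516]
tool_rot: [2.746, -0.872, 0.76]
ft_force: [-0.1, 0.5, -2.2]
grip_width: 0.684
grip_force: 40.0
```

apply_moves(
  dp=[
    [0,0,0],
    [0,0,0],
    [0,0,0],
    [0,0,0],
    [0,0,0],
    [0,0,0],
    [0,0,0],
    [0,0,0],
    [0,0,0],
    [0,0,0],
  ],
  twist=[
    [0,-0.04,0],
    [0,-0.07,0],
    [0,-0.07,0],
    [0,-0.07,0],
    [0,-0.07,0],
    [0,-0.07,0],
    [0,-0.07,0],
    [0,-0.05,0],
    [0,-0.02,0],
    [0,-0.01,0],
  ],
  fingers=[1,1,1,1,1,1,1,1,1,1],
)

```text
time: 8.3
position: [0.4529, -0.2785, 0.1513]
tool_rot: [-2.994, 0.951, -0.0]
ft_force: [-0.3, 0.3, -3.2]
grip_width: 0.68
grip_force: 40.0
```

apply_moves(
  dp=[
    [0,0,0],
    [0,0,0],
    [0,0,0],
    [0,0,0],
    [0,0,0],
    [0,0,0],
    [0,0,0],
    [0,0,0],
    [0,0,0],
    [0,0,0],
  ],
  twist=[
    [0,0,-0.03],
    [0,0,-0.06],
    [0,0,-0.09],
    [0,0,-0.1],
    [0,0,-0.1],
    [0,0,-0.1],
    [0,0,-0.08],
    [0,0,-0.04],
    [0,0,-0.015],
    [0,0,0],
  ],
  fingers=[1,1,1,1,1,1,1,1,1,1],
)

```text
time: 9.3
position: [0.4523, -0.2781, 0.1517]
tool_rot: [3.141, 0.0, 0.001]
ft_force: [-0.2, -0.3, -3.4]
grip_width: 0.684
grip_force: 40.0
```

```bash
python3 st.py
```

```text
t 9.3 p [ 0.4523 -0.2781  0.1517] w 0.6837224304654911 gf 39.99261653982103 f [-0.2 -0.3 -3.4]
[[ 1.     0.     0.   ]
 [ 0.    -1.    -0.001]
 [ 0.     0.001 -1.   ]]
[ 0.74  0.13 -0.26  1.83  0.04  1.19 -1.1 ] xhead 0.000923060486171129
```

apply_moves(
  dp=[
    [0.002,-0.006,0],
    [0.002,-0.012,0],
    [0.002,-0.018,0],
    [0.002,-0.024,0],
    [0.002,-0.03,0],
    [0.002,-0.03,0],
    [0.002,-0.03,0],
    [0.002,-0.03,0],
    [0.002,-0.03,0],
    [0.002,-0.03,0],
  ],
  twist=[
    [0,0,0],
    [0,0,0],
    [0,0,0],
    [0,0,0],
    [0,0,0],
    [0,0,0],
    [0,0,0],
    [0,0,0],
    [0,0,0],
    [0,0,0],
  ],
  fingers=[1,1,1,1,1,1,1,1,1,1],
)

```text
time: 10.3
position: [0.4723, -0.0357, 0.1517]
tool_rot: [3.141, 0.001, 0.001]
ft_force: [0.1, 0.5, -2.5]
grip_width: 0.687
grip_force: 40.0
```

apply_moves(
  dp=[
    [0.002,-0.03,0],
    [0.002,-0.03,0],
    [0.002,-0.03,0],
    [0.002,-0.03,0],
    [0.002,-0.03,0],
    [0.002,-0.027,0],
    [0.002,-0.024,0],
    [0.002,-0.018,0],
    [0.002,-0.012,0],
    [0.001,-0.008,0],
  ],
  twist=[
    [0,0,0],
    [0,0,0],
    [0,0,0],
    [0,0,0],
    [0,0,0],
    [0,0,0],
    [0,0,0],
    [0,0,0],
    [0,0,0],
    [0,0,0],
  ],
  fingers=[1,1,1,1,1,1,1,1,1,1],
)

```text
time: 11.3
position: [0.4911, 0.2023, 0.1515]
tool_rot: [-3.142, -0.002, 0.0]
ft_force: [-0.7, -0.5, -2.9]
grip_width: 0.687
grip_force: 40.0
```

apply_moves(
  dp=[
    [0,-0.006,0],
    [0,-0.005,0],
    [0,-0.004,0],
    [0,-0.0035,0],
    [0,0,0],
    [0,0,0],
  ],
  twist=[
    [0,0,0],
    [0,0,0],
    [0,0,0],
    [0,0,0],
    [0,0,0],
    [0,0,0],
  ],
  fingers=[1,1,1,1,1,1],
)

```text
time: 11.9
position: [0.4917, 0.219, 0.1515]
tool_rot: [3.141, -0.001, 0.0]
ft_force: [0.2, 0.8, -2.2]
grip_width: 0.681
grip_force: 40.0
```

```bash
python3 - <<'E'
import st
from h import *
snap("side","s4.png",(200,90,360,210),4)
E
```

```text
t 11.9 p [0.4917 0.219  0.1515] w 0.6812161579908673 gf 39.99290090985596 f [ 0.2  0.8 -2.2]
[[ 1. -0.  0.]
 [-0. -1. -0.]
 [ 0.  0. -1.]]
[ 0.17  0.19 -0.7   1.8   0.13  1.2  -2.14] xhead -0.02782927396308739
```

View pics/s4.png

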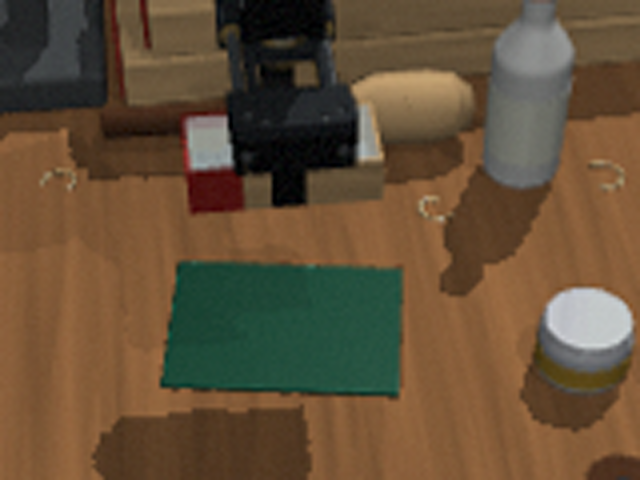

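The box is held over the mat with the lid flush. I lower it.

apply_moves(
  dp=[
    [0,0,0.01],
    [0,0,0.02],
    [0,0,0.02],
    [0,0,0.02],
    [0,0,0.02],
    [0,0,0.02],
    [0,0,0.015],
    [0,0,0.008],
    [0,0,0.004],
    [0,0,0],
  ],
  twist=[
    [0,0,0],
    [0,0,0],
    [0,0,0],
    [0,0,0],
    [0,0,0],
    [0,0,0],
    [0,0,0],
    [0,0,0],
    [0,0,0],
    [0,0,0],
  ],
  fingers=[1,1,1,1,1,1,1,1,1,1],
)

```text
time: 12.95
position: [0.4916, 0.2193, 0.0144]
tool_rot: [3.142, -0.0, -0.0]
ft_force: [0.5, 0.5, -2.4]
grip_width: 0.688
grip_force: 40.0
```

apply_moves(
  dp=[
    [0,0,0.001],
    [0,0,0.001],
    [0,0,0.001],
    [0,0,0.001],
    [0,0,0],
    [0,0,0],
  ],
  twist=[
    [0,0,0],
    [0,0,0],
    [0,0,0],
    [0,0,0],
    [0,0,0],
    [0,0,0],
  ],
  fingers=[1,1,1,1,1,1],
)

```text
time: 13.55
position: [0.4916, 0.2192, 0.0105]
tool_rot: [3.141, -0.0, 0.0]
ft_force: [0.0, -0.1, -3.4]
grip_width: 0.686
grip_force: 40.0
```

apply_moves(
  dp=[
    [0,0,0.0005],
    [0,0,0.0005],
    [0,0,0.0005],
    [0,0,0],
    [0,0,0],
  ],
  twist=[
    [0,0,0],
    [0,0,0],
    [0,0,0],
    [0,0,0],
    [0,0,0],
  ],
  fingers=[1,1,1,1,1],
)

```text
time: 14.05
position: [0.4917, 0.2193, 0.01]
tool_rot: [3.141, -0.0, 0.0]
ft_force: [-2.1, -1.9, 6.9]
grip_width: 0.689
grip_force: 40.0
```

The box is on the mat. I release it gradually and then rise.

apply_moves(
  dp=[
    [0,0,0],
    [0,0,0],
    [0,0,0],
    [0,0,0],
    [0,0,0],
    [0,0,0],
    [0,0,0],
    [0,0,0],
    [0,0,0],
    [0,0,0],
  ],
  twist=[
    [0,0,0],
    [0,0,0],
    [0,0,0],
    [0,0,0],
    [0,0,0],
    [0,0,0],
    [0,0,0],
    [0,0,0],
    [0,0,0],
    [0,0,0],
  ],
  fingers=[0.3,0.27,0.24,0.2,0.15,0.1,0.05,0,0,0],
)

```text
time: 15.05
position: [0.4916, 0.2192, 0.009]
tool_rot: [3.142, -0.0, 0.0]
ft_force: [0.5, 0.8, -0.8]
grip_width: 0.991
grip_force: 0.0
```

apply_moves(
  dp=[
    [0,0,-0.01],
    [0,0,-0.02],
    [0,0,-0.03],
    [0,0,-0.03],
    [0,0,-0.01],
    [0,0,0],
    [0,0,0],
  ],
  twist=[
    [0,0,0],
    [0,0,0],
    [0,0,0],
    [0,0,0],
    [0,0,0],
    [0,0,0],
    [0,0,0],
  ],
  fingers=[0,0,0,0,0,0,0],
)

```text
time: 15.75
position: [0.4911, 0.2188, 0.1083]
tool_rot: [3.141, -0.001, -0.001]
ft_force: [-0.1, -0.2, 0.7]
grip_width: 1.001
grip_force: 0.0
```

```bash
python3 - <<'E'
import st
from h import *
snap("side","s5.png",(210,110,340,210),5)
E
```

```text
t 15.75 p [0.4911 0.2188 0.1083] w 1.0010332757724236 gf 0.0 f [-0.1 -0.2  0.7]
[[ 1.    -0.    -0.001]
 [-0.    -1.    -0.001]
 [-0.001  0.001 -1.   ]]
[ 0.16  0.24 -0.7   1.85  0.17  1.12 -2.17] xhead -0.020668465025340258
```

View pics/s5.png

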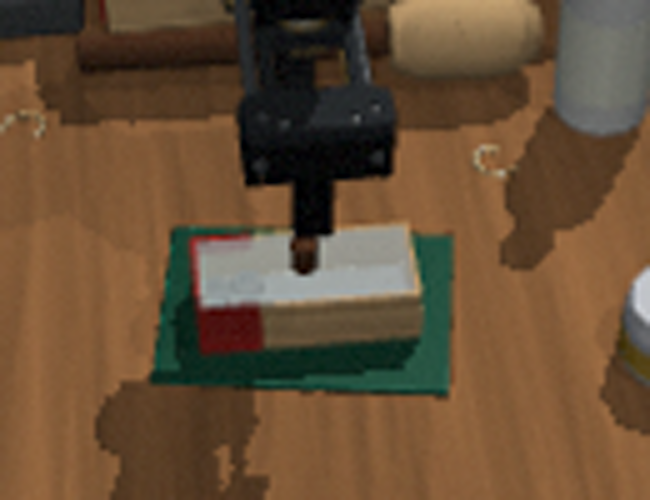

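The box stands on the mat with the lid on and the nuts at the red end, around crop pixel (240,285). The knob is at (305,255), under the tool. I go down to grip it with the tips just above the pane.

```bash
python3 - <<'E'
from h import *
print(px2w("side",210+305/5,110+255/5,.047))
E
```

```text
[0.4912644  0.21727295 0.047     ]
```

apply_moves(
  dp=[
    [0,0,0],
    [0,0,0],
    [0,0,0.01],
    [0,0,0.015],
    [0,0,0.015],
    [0,0,0.015],
    [0,0,0.008],
    [0,0,0.003],
    [0,0,0],
    [0,0,0],
  ],
  twist=[
    [0,0,0],
    [0,0,0],
    [0,0,0],
    [0,0,0],
    [0,0,0],
    [0,0,0],
    [0,0,0],
    [0,0,0],
    [0,0,0],
    [0,0,0],
  ],
  fingers=[0.5,0.5,0.5,0.5,0.5,0.5,0.5,0.5,0.5,0.5],
)

```text
time: 16.8
position: [0.492, 0.2195, 0.0435]
tool_rot: [-3.141, 0.0, -0.001]
ft_force: [-0.4, 0.5, -0.8]
grip_width: 0.501
grip_force: 0.0
```

apply_moves(
  dp=[
    [0,0,0.002],
    [0,0,0],
    [0,0,0],
    [0,0,0],
    [0,0,0],
    [0,0,0],
    [0,0,0],
    [0,0,0],
    [0,0,0],
    [0,0,0],
  ],
  twist=[
    [0,0,0],
    [0,0,0],
    [0,0,0],
    [0,0,0],
    [0,0,0],
    [0,0,0],
    [0,0,0],
    [0,0,0],
    [0,0,0],
    [0,0,0],
  ],
  fingers=[0.5,0.55,0.6,0.65,0.7,0.75,0.78,0.8,1,1],
  newtons=20,
)

```text
time: 17.8
position: [0.4916, 0.2193, 0.041]
tool_rot: [3.142, -0.0, -0.0]
ft_force: [1.2, 0.0, 1.1]
grip_width: 0.171
grip_force: 20.0
```

apply_moves(
  dp=[
    [0,0,0],
    [0,0,0],
    [0,0,-0.002],
    [0,0,-0.003],
    [0,0,-0.005],
    [0,0,-0.01],
    [0,0,-0.02],
    [0,0,-0.02],
    [0,0,-0.01],
    [0,0,0],
  ],
  twist=[
    [0,0,0],
    [0,0,0],
    [0,0,0],
    [0,0,0],
    [0,0,0],
    [0,0,0],
    [0,0,0],
    [0,0,0],
    [0,0,0],
    [0,0,0],
  ],
  fingers=[1,1,1,1,1,1,1,1,1,1],
)

```text
time: 18.8
position: [0.4928, 0.2198, 0.113]
tool_rot: [-3.141, 0.0, -0.006]
ft_force: [-0.5, 0.4, -0.9]
grip_width: 0.175
grip_force: 20.0
```

```bash
python3 - <<'E'
import st
from h import *
snap("side","s6.png",(210,100,340,200),5)
E
```

```text
t 18.8 p [0.4928 0.2198 0.113 ] w 0.1748358127287731 gf 19.999893307685852 f [-0.5  0.4 -0.9]
[[ 1.    -0.     0.004]
 [-0.    -1.     0.001]
 [ 0.004 -0.001 -1.   ]]
[ 0.16  0.23 -0.7   1.84  0.17  1.12 -2.17] xhead -0.014890990697245199
```

View pics/s6.png

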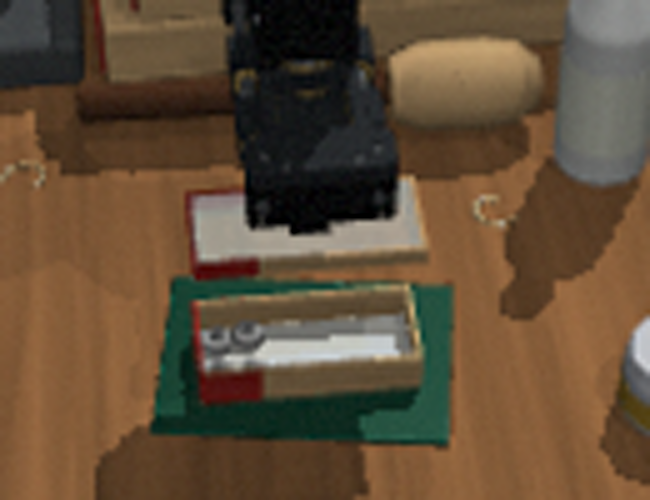

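The lid is held level and the nuts lie at the red end of the box, around crop pixel (230,340). I carry the lid toward the wrench side and lower it.

apply_moves(
  dp=[
    [-0.004,0.008,0],
    [-0.005,0.016,0],
    [-0.006,0.022,0],
    [-0.006,0.024,0],
    [-0.006,0.024,0],
    [-0.006,0.02,0],
    [-0.005,0.013,0],
    [-0.004,0.008,0],
    [0,0,0],
    [0,0,0],
  ],
  twist=[
    [0,0,0],
    [0,0,0],
    [0,0,0],
    [0,0,0],
    [0,0,0],
    [0,0,0],
    [0,0,0],
    [0,0,0],
    [0,0,0],
    [0,0,0],
  ],
  fingers=[1,1,1,1,1,1,1,1,1,1],
)

```text
time: 19.85
position: [0.4494, 0.0847, 0.1108]
tool_rot: [-3.141, -0.0, 0.0]
ft_force: [-0.0, 0.1, -0.3]
grip_width: 0.177
grip_force: 20.0
```

apply_moves(
  dp=[
    [0,0,0.01],
    [0,0,0.015],
    [0,0,0.02],
    [0,0,0.02],
    [0,0,0.015],
    [0,0,0.008],
    [0,0,0.003],
    [0,0,0.001],
    [0,0,0.001],
    [0,0,0],
  ],
  twist=[
    [0,0,0],
    [0,0,0],
    [0,0,0],
    [0,0,0],
    [0,0,0],
    [0,0,0],
    [0,0,0],
    [0,0,0],
    [0,0,0],
    [0,0,0],
  ],
  fingers=[1,1,1,1,1,1,1,1,1,1],
)

```text
time: 20.85
position: [0.4501, 0.0844, 0.0186]
tool_rot: [3.141, -0.0, 0.002]
ft_force: [-0.1, -0.4, -0.2]
grip_width: 0.176
grip_force: 20.0
```

apply_moves(
  dp=[
    [0,0,0.0005],
    [0,0,0.0005],
    [0,0,0.0005],
    [0,0,0.0005],
    [0,0,0],
    [0,0,0],
  ],
  twist=[
    [0,0,0],
    [0,0,0],
    [0,0,0],
    [0,0,0],
    [0,0,0],
    [0,0,0],
  ],
  fingers=[1,1,1,1,1,1],
)

```text
time: 21.45
position: [0.4498, 0.0842, 0.0169]
tool_rot: [3.141, -0.0, 0.0]
ft_force: [-3.2, -0.1, 7.7]
grip_width: 0.174
grip_force: 20.0
```

Contact at 7.7 N. I release and rise.

apply_moves(
  dp=[
    [0,0,0],
    [0,0,0],
    [0,0,0],
    [0,0,0],
    [0,0,0],
    [0,0,0],
    [0,0,0],
  ],
  twist=[
    [0,0,0],
    [0,0,0],
    [0,0,0],
    [0,0,0],
    [0,0,0],
    [0,0,0],
    [0,0,0],
  ],
  fingers=[0.81,0.78,0.74,0.68,0.6,0.55,0.55],
)

```text
time: 22.15
position: [0.4495, 0.0842, 0.016]
tool_rot: [3.142, -0.0, -0.0]
ft_force: [-0.1, 0.0, 0.5]
grip_width: 0.433
grip_force: 0.0
```

apply_moves(
  dp=[
    [0,0,-0.01],
    [0,0,-0.02],
    [0,0,-0.03],
    [0,0,-0.04],
    [0,0,-0.04],
    [0,0,-0.03],
    [0,0,0],
    [0,0,0],
    [0,0,0],
    [0,0,0],
  ],
  twist=[
    [0,0,0],
    [0,0,0],
    [0,0,0],
    [0,0,0],
    [0,0,0],
    [0,0,0],
    [0,0,0],
    [0,0,0],
    [0,0,0],
    [0,0,0],
  ],
  fingers=[0.55,0.55,0.55,0.55,0.55,0.55,0.55,0.55,0.55,0.55],
)

```text
time: 23.15
position: [0.4486, 0.0841, 0.1848]
tool_rot: [-3.142, 0.0, 0.004]
ft_force: [-0.2, -0.7, 0.2]
grip_width: 0.451
grip_force: 0.0
```

```bash
python3 - <<'E'
import st
from h import *
snap("side","s7.png",(200,110,350,240),5)
E
```

```text
t 23.15 p [0.4486 0.0841 0.1848] w 0.4508249559396835 gf 0.0 f [-0.2 -0.7  0.2]
[[ 1.    -0.    -0.003]
 [-0.    -1.     0.   ]
 [-0.003 -0.    -1.   ]]
[ 0.4  -0.05 -0.62  1.94 -0.03  1.25 -1.78] xhead -0.009786212136829947
```

View pics/s7.png

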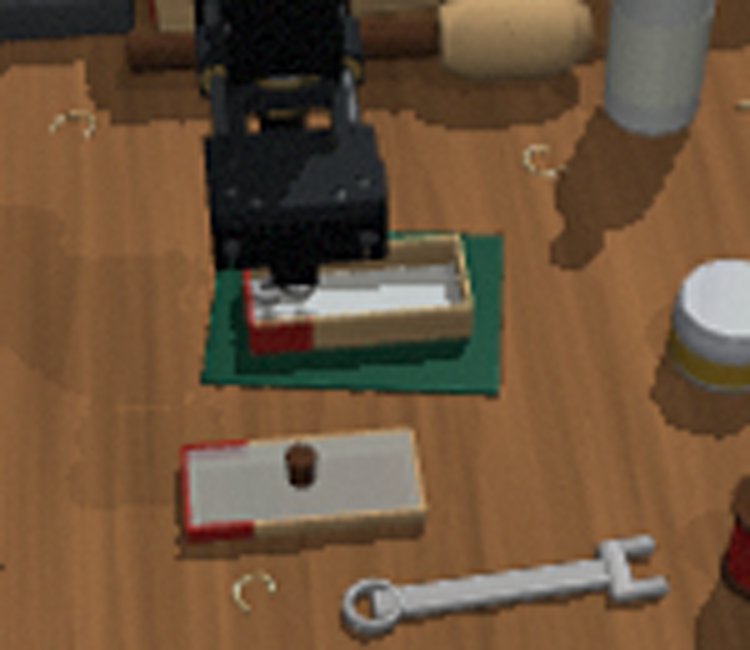

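The lid lies flat, knob up at (300,465), and clear of both box and wrench. The box is on the mat with the nuts at its red end, around (270,295).

```bash
python3 -c "
from bench import ctrl
print(ctrl.close_job())"
```

```text
the job is handed in; nothing more can be done
None
```

I handed the job in at about 23 s of the 64 s limit: by the last picture the box stands on the mat with the nuts at its red end and the lid lies flat, knob up, clear of it; no verdict came back.

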